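Extend a copy-stand lamp boom to its next snap-button hole

ROBOT

A 6-joint arm with a two-finger parallel gripper is mounted at the origin on the work surface. World frame = base frame: x ahead of the robot, y to its left, z up, the work surface at z = 0. Lengths are in mm, angles in degrees, forces in N, time in s.
With the tool pointing down it reaches from about 325 to 875 mm from the base axis. Payload 4.4 kg.
Tool frame: the origin (TCP) lies at the very end of the fingers, on their centre line; the grasp point (between the pads) lies 19 mm behind it (bot.grasp_offset is the distance from the TCP to the grasp point, in mm); z points along the fingers, y is the line along which they close (so a half turn about z gives the same grasp; the last joint's range is limited). The gripper opens to 85 mm and grips with 20 to 120 N. Pads are 22 mm wide; open, the fingers measure 114 mm over their backs; the gripper's body (76 mm by 85 mm) begins 54 mm behind the grasp point. The pads swing forward as they close: fully open they stand 13 mm farther back than shut.
Start: joints at [-80.529, 11.837, 88.321, -0, 79.842, -8.623], TCP at [178.569, -546.571, 231.282] pointing down, gripper open.
Joint ranges: [-156.59, 156.59], [-49.26, 127.26], [12.9, 141.05], [-63.56, 243.56], [4.71, 150.69], [-161.64, 161.64]. Speed limits (degrees/s): [159.86, 159.86, 180, 180, 180, 180].

INTERFACE

Orientations are given as [roll, pitch, yaw] about the fixed x, y, z axes, in that order (R = Rz(yaw) Ry(pitch) Rx(roll)).
In Python, from station import bot gives the robot as it stands. The module is installed in compiled form; this text tells all that it offers. Calls block until the motion is done:
- bot.move_ptp(position, orientation): joint-space move of the TCP to a pose.
- bot.line_to(position, attitude=None, velocity=150, max_force=None): straight line of the TCP; attitude=None keeps the orientation; velocity is the mean speed in mm/s. With max_force (N) it stops when the force on the tool has changed by that much, and returns True; else False.
- bot.movej(angles): joint-space move.
- bot.command_gripper(opening): finger opening in mm; the grip force is fixed at half the most; returns when the fingers have stopped.
- bot.wait(seconds).
- bot.solve_ik(position, orientation): joint angles nearest the present ones, or None.
- bot.sense(): the state.
- bot.snapshot(name): name is "side" or "top"; returns (picture, depth): 384x512x3 uint8, blue, green, red; 384x512 float32, mm along the optical axis (not along the pixel's ray), 0 where there is no reading.
- bot.calibration(name): a dict with "mtx" (3x3 intrinsics, pixels), "R" (3x3) and "t" (3): a world point X has camera coordinates R X + t. Camera axes: x right, y down, z forward; pixel columns grow to the right and rows downward; lengths in mm; the calibration is good to about 2 mm. A picture is of the moment at which its call begins. calibration takes no time and is no camera call.
A pose or a line that the arm cannot do raises bot.IKError and nothing moves.
- bot.close_job(): hands the job in; it is judged then, once.
The state is a dict: "t": time; "joint_positions": joint angles; "qvel": joint speeds; "effort": joint torques, N m; "tcp_pos": TCP position; "tcp_rot": TCP orientation; "force": force on the tool from outside, world axes, zero at the start; "wrist_torque": the same for the moment, N m; "finger_gap": finger opening in mm; "finger_force": force on a finger pad.
Only numpy, scipy, OpenCV 4.12 (cv2) and the standard library are available. Lean on these libraries where they do the work, as an engineer would, in place of code of your own. Each camera call takes 0.05 s, during which the arm holds its last target. There are 200 camera calls.

TASK

The lamp on the copy stand stops short of the printed owl. Press the boom's brass snap button in flush and draw the blue outer tube out, away from the post, to the next hole, so that the button springs out again and locks it there; go by feel, and never haul on the tube against the button. Fold the lamp head down onto its stop so that it faces straight down, leave the owl and the chess pieces where they stand, and let go of everything.

Things in the scene. Friction and masses are not known exactly. Their poses are not given: they have to be found in the camera images.
- stand: Copy stand screwed to the bench: wooden baseboard 240 x 660 x 12 mm, post (32 mm diameter, 231 mm high) at y = -205 mm, and a level telescoping boom clamped to the post. Origin on the bench straight below the boom's axis at the snap button; x across the boom, to the side where the button looks out; y along the boom from post to lamp; z up. The boom's axis lies at x = 0, z = 200 mm.
- snap_button (a joint): Brass spring button, 12 mm across, coned tip, in the fixed inner tube. Value (m): 0 = sprung out, tip 5 mm proud of the outer tube's flat side; 0.005 = flush; 0.008 = under the tube's wall. It locks the tube until at least 4 mm in; once flush, drawing the tube pushes it under by its cone. Pressing it flush takes about 4 N. It springs out again at a hole.
- button_tip (a point): Centre of the button's tip: sprung out, 21 mm from the boom's axis on the stand's +x side, y = 0, 200 mm above the bench. The button does not travel along the boom; it looks out through a 12.6 mm round hole of the outer tube. The button and the hole's edge bear on each other with at most about 15 N of pull along the boom before they are damaged.
- outer_tube (a joint): Travel (m) of the blue outer tube along the stand's +y: 0 at the start, locked with little play; grows as it is drawn out. Sliding takes about 14 N, some 6 N more while the button is pushed under. Four holes, drilled by hand, unevenly, 30 to 45 mm apart; the next one lies on the post side of the button. In a hole, about 1 mm play each way between hard stops; between holes it rests anywhere, unlocked.
- tube_top (a point): Point on top of the blue outer tube, 216 mm above the bench, at the start straight above the button; moves with the tube. The tube is square, 32 x 32 mm outside, walls 3 mm, 270 mm long: at the start from y = -100 mm (black collar, 41 mm square, 16 mm long) to y = 170 mm in the stand's frame. It slides on a fixed 25 mm square steel inner tube.
- lamp_head (a joint): Fold (rad) of the white lamp head about a level hinge across the boom: 0 = facing straight down on its hard stop; starts folded up by 0.45 to 0.9. The hinge is stiff (about 0.3 N m) and stays where it is left; pushing down on the head's back folds it down.
- lamp_hinge (a point): Point on the lamp's hinge axis (which runs along the stand's x), in the boom's axis, 200 mm above the bench and 198 mm + tube travel along the stand's +y.
- lamp_centre (a point): Centre of the lamp head's flat back (grey spot). The head is a disc, 100 mm diameter, 18 mm thick; when it faces straight down this point lies 64 mm beyond the hinge along the stand's +y and 8 mm above the hinge's axis.
- owl: White printed owl, 82 mm high, 50 mm wide, standing on the baseboard beyond the lamp. Origin at the centre of its underside.
- chess_black: Black chess piece, 61 mm high, 30 mm across, on the baseboard. Origin at the centre of its underside.
- chess_white: White chess piece, 56 mm high, 30 mm across, on the baseboard. Origin at the centre of its underside.

How it is judged:
By the outcome, as a careful person would: the job done as asked, in the order asked, and still so for the second after the job is handed in, with the robot touching nothing.
It also fails if it takes over 45 s, if anything falls off the work surface, if the arm or the gripper's body presses on something with over 40 N, if the wrist force passes 120 N, or if a joint passes its speed limit or range.

## Working session

There is one attempt and no reset: what is moved stays moved. The work goes in short steps, each a Python script; the robot and the scene stay as the last script left them, time stands still between calls to the robot, and variables do not carry over. Pictures are saved under pics/ and viewed, at most 10 in all, crops included, and the job is handed in when it is done.

```bash
mkdir -p pics; python3 - <<'E'
from station import bot
import cv2,numpy as np
for n in("side","top"):
    p,d=bot.snapshot(n); cv2.imwrite(f"pics/{n}0.png",p); np.save(f"{n}0.npy",d)
    c=bot.calibration(n); print(n,c["mtx"].tolist(),np.round(c["R"],3).tolist(),(-np.array(c["R"]).T@c["t"]).round())
s=bot.sense();print(s)
E
```

```text
side [[352.6170930791122, 0.0, 257.78563473983485], [0.0, 352.6170930791122, 192.6318523671848], [0.0, 0.0, 1.0]] [[0.695, -0.719, -0.019], [-0.547, -0.51, -0.664], [0.468, 0.472, -0.747]] [ 253. -254.  634.]
top [[443.8304400223617, 0.0, 255.45090088996074], [0.0, 443.8304400223617, 190.74995044345377], [0.0, 0.0, 1.0]] [[-0.006, -1.0, 0.016], [-0.997, 0.005, -0.071], [0.071, -0.017, -0.997]] [497.  49. 996.]
{'t': 0.1, 'joint_positions': array([-8.05293043e+01,  1.18800204e+01,  8.83967065e+01, -6.80615670e-05,
        7.98426118e+01, -8.62025620e+00]), 'qvel': array([-0.05769726, -0.06324563, -0.18107895, -0.13780221,  0.05382728,
        0.00756559]), 'effort': array([ 2.31661916e-04, -3.84091759e+01, -2.92548072e+01, -1.73658887e-04,
        4.83595169e-03, -1.98745391e-05]), 'tcp_pos': array([ 178.45346658, -545.88416221,  230.23463916]), 'tcp_rot': array([-1.79881999e+02, -1.78208335e-02,  1.80909456e+01]), 'force': array([ 0.17825984, -1.00674518,  0.84791368]), 'wrist_torque': array([ 0.02788353,  0.01995643, -0.02269422]), 'finger_force': 0.0, 'finger_gap': 85.43997128267615}
```

View pics/side0.png

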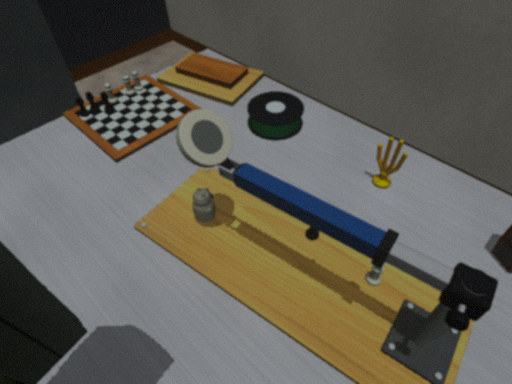

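View pics/top0.png

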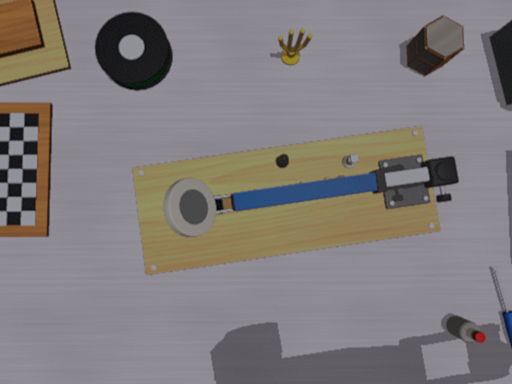

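The side view shows the blue tube running from (240,175) to (385,245), with the lamp head folded up at (205,138) and the owl at (204,205). In the top view the tube runs from (235,200) to (377,182), with the post at (440,170) and the lamp at (190,207). The stand's +x, the button side, points away from the robot (image up). Next I'll fit the tube from colour and depth.

```bash
cat > h.py <<'E'
import cv2,numpy as np
from station import bot
def cloud(n,d):
    c=bot.calibration(n);K=np.array(c["mtx"]);R=np.array(c["R"]);t=np.array(c["t"])
    v,u=np.mgrid[:384,:512]
    p=np.stack([(u-K[0,2])/K[0,0]*d,(v-K[1,2])/K[1,1]*d,d],-1)
    return (p-t)@R
def blue(im):
    h=cv2.cvtColor(im,cv2.COLOR_BGR2HSV)
    m=cv2.inRange(h,(100,120,40),(130,255,255))
    n,l,s,_=cv2.connectedComponentsWithStats(m); return l==1+np.argmax(s[1:,4])
def ray(n,uv,z):
    c=bot.calibration(n);R=np.array(c["R"]);C=-R.T@c["t"]
    d=R.T@np.linalg.inv(c["mtx"])@np.array([uv[0],uv[1],1.]);return C+d*(z-C[2])/d[2]
E
python3 - <<'E'
from h import *
for n in("top","side"):
    im=cv2.imread(f"pics/{n}0.png");d=np.load(f"{n}0.npy");P=cloud(n,d);m=blue(im)&(d>0)
    q=P[m];print(n,m.sum(),"z pct",np.percentile(q[:,2],[5,25,50,75,95]).round(1))
    q=q[abs(q[:,2]-np.percentile(q[:,2],75 if n=="side" else 60))<5]
    vx,vy,x0,y0=cv2.fitLine(q[:,:2].astype(np.float32),cv2.DIST_HUBER,0,.01,.01).ravel()
    a=np.array([vx,vy])*np.sign(vy);w=np.array([a[1],-a[0]]);c=np.array([x0,y0])
    s=(q[:,:2]-c)@a;o=(q[:,:2]-c)@w
    print("axis",a,"yaw",np.degrees(np.arctan2(-a[0],a[1])),"along",np.percentile(s,[.3,1,99,99.7]),"across",np.percentile(o,[1,5,50,95,99]))
    for k in np.percentile(s,[.5,99.5]):print("end",c+a*k)
    # mid-row edges
c=bot.calibration("top")
im=cv2.imread("pics/top0.png");m=blue(im)
# ray method: top face edge contour on z=216
r=cv2.minAreaRect(np.argwhere(m)[:,::-1].astype(np.float32));print(r)
for p in cv2.boxPoints(r):print(p,ray("top",p,216).round(1))
for p in[(140,173),(415,132),(431,226),(153,268)]:print("screw",ray("top",p,12).round(1))
d=np.load("top0.npy");P=cloud("top",d);print("board z",P[240,250],P[207,193])
cv2.imwrite("pics/c.png",cv2.resize(im[130:240,150:410],None,fx=3,fy=3,interpolation=cv2.INTER_CUBIC))
E
```

```text
top 2407 z pct [213.5 214.8 215.7 216.6 217.9]
axis [-0.14022933  0.99011904] yaw 8.061116 along [-126.86746785 -125.44533096  124.4362972   126.22784398] across [-14.51428947 -13.29616529   0.02156732  13.38208007  14.56196829]
end [ 569.29851663 -177.33449929]
end [533.92321221  72.44037013]
side 2716 z pct [214.2 215.3 215.9 216.4 217.1]
axis [-0.14129436  0.98996764] yaw 8.122751 along [-115.4527594  -113.81924386  134.84573068  137.84367489] across [-1.42125349e+01 -1.34323831e+01 -1.47875107e-02  1.51573032e+01
  1.67087143e+01]
end [ 568.23830579 -178.41080949]
end [532.71138391  70.50572989]
((304.98297119140625, 191.61328125), (18.2465877532959, 143.7767791748047), 81.319580078125)
[232.5411  193.44409] [548.5  76.  216. ]
[374.671   171.74487] [ 585.9 -176.3  216. ]
[377.42484 189.78247] [ 553.8 -180.4  216. ]
[235.29495 211.48169] [516.7  71.2 216. ]
screw [608.3 288.3  12. ]
screw [ 698.9 -328.8   12. ]
screw [ 487.2 -357.9   12. ]
screw [399.2 257.4  12. ]
board z [458.72883319  44.8580822   10.52073898] [523.698214   140.74390144 252.6805402 ]
```

View pics/c.png

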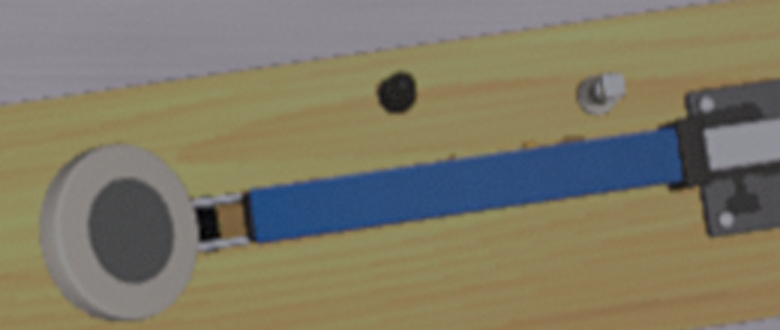

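The crop shows brass specks on the tube's far edge at about (530,146) and (573,139), which are pixels (327,179) and (341,176) in the full frame. The two-camera tube fit puts the button at about (557,-96). I'll check the projection and IK, then move above it.

```bash
cat >> h.py <<'E'
a=np.array([-.1405,.990,0]);a/=np.linalg.norm(a);w=np.array([a[1],-a[0],0])
O=np.array([557.1,-95.7,0])
def S(x,y,z):return O+x*w+y*a+np.array([0,0,z])
def proj(n,X):
    c=bot.calibration(n);p=np.array(c["mtx"])@(np.array(c["R"])@X+c["t"]);return (p[:2]/p[2]).round(1)
E
python3 - <<'E'
from h import *
print(proj("top",S(21,0,200)),proj("top",S(0,170,216)))
for s in(-81.9,98.1):
    for z in(280,179):print(s,z,bot.solve_ik(S(0,0,z),[180,0,s]),bot.solve_ik(S(0,50,z),[180,0,s]))
q=bot.sense()["joint_positions"]
best=min((s for s in(-81.9,98.1) if bot.solve_ik(S(0,0,280),[180,0,s]) is not None),key=lambda s:np.abs(np.array(bot.solve_ik(S(0,0,280),[180,0,s]))-q).max())
print(best)
bot.move_ptp(S(0,0,290),[180,0,best])
s=bot.sense();print(s["t"],s["tcp_pos"],s["tcp_rot"],s["force"])
E
```

```text
[326.2 177.4] [234.5 202.1]
-81.9 280 [-1.85188862e+01  8.71200965e+00  8.61903180e+01 -2.54444375e-14
  8.50976724e+01  1.53381114e+02] [-1.37843848e+01  7.07100196e+00  8.80407539e+01 -2.54444375e-14
  8.48882442e+01  1.58115615e+02]
-81.9 179 [-1.85188862e+01  1.33977729e+01  9.28742037e+01 -2.54444375e-14
  7.37280234e+01  1.53381114e+02] [-1.37843848e+01  1.18452435e+01  9.47678151e+01 -2.54444375e-14
  7.33869415e+01  1.58115615e+02]
98.1 280 [-18.51888617   8.71200965  86.190318     0.          85.09767235
 -26.61888617] [-13.78438482   7.07100196  88.04075388   0.          84.88824416
 -21.88438482]
98.1 179 [-18.51888617  13.39777291  92.87420371   0.          73.72802338
 -26.61888617] [-13.78438482  11.84524346  94.76781506   0.          73.38694148
 -21.88438482]
98.1
2.225 [556.87813382 -96.65594788 289.80593407] [-1.79975511e+02  1.17294868e-02  9.80109945e+01] [-0.26793096  0.50590118 -0.11022244]
```

```bash
python3 - <<'E'
from h import *
print(bot.line_to(S(0,0,178),velocity=120,max_force=15))
def r():
    s=bot.sense();print(round(s["t"],2),s["tcp_pos"].round(1),"gap",round(s["finger_gap"],2),"ff",round(s["finger_force"],1),"F along/across/z",round(s["force"]@a,1),round(s["force"]@w,1),round(s["force"][2],1))
r()
for g in(42,20):
    bot.command_gripper(g);r()
bot.wait(.2);r()
p,d=bot.snapshot("top");cv2.imwrite("pics/grip.png",cv2.resize(p[110:260,220:420],None,fx=3,fy=3))
E
```

```text
False
3.31 [557.9 -96.  179. ] gap 85.45 ff 0.0 F along/across/z -0.3 0.0 0.3
3.81 [558.  -95.7 178.6] gap 42.36 ff 1.1 F along/across/z 0.7 2.3 0.3
4.05 [558.4 -95.8 179. ] gap 31.77 ff 60.1 F along/across/z 0.6 5.1 2.6
4.25 [558.4 -95.8 179. ] gap 31.64 ff 60.1 F along/across/z 0.5 4.5 2.8
```

View pics/grip.png

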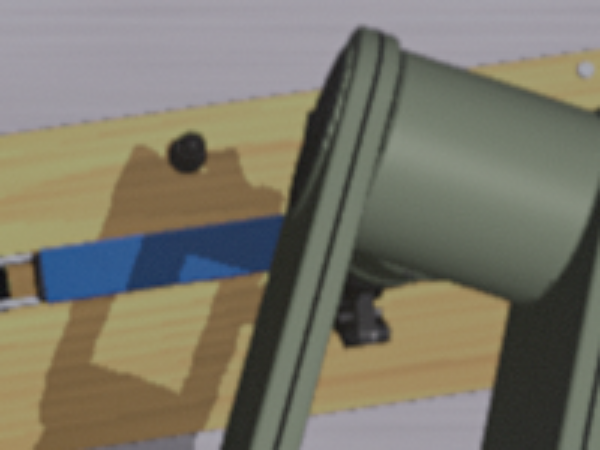

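The gripper hides the button in this view, but the gap of 31.6 mm matches the tube's 32 mm width, so the button is flush. Now I'll draw the tube gently and watch the force.

```bash
cat >> h.py <<'E'
def r(*k):
    s=bot.sense();f=s["force"];print(*k,round(s["t"],2),"y",round((s["tcp_pos"]-O)@a,2),"gap",round(s["finger_gap"],2),"F",round(f@a,1),round(f@w,1),round(f[2],1));return s
E
python3 - <<'E'
from h import *
r()
for y in(2,5,9,16,24):
    h=bot.line_to(S(0,y,178),velocity=12,max_force=23)
    s=r(y,h)
    if h:break
E
```

```text
4.3 y -0.21 gap 31.65 F -0.2 4.8 2.4
2 False 4.62 y -0.3 gap 31.32 F -5.3 6.1 0.9
5 False 5.02 y -0.15 gap 31.35 F -13.0 5.5 -1.9
9 False 5.5 y 2.27 gap 31.5 F -17.0 5.9 -1.4
16 False 6.23 y 9.95 gap 31.4 F -13.7 5.8 -2.1
24 False 7.05 y 17.99 gap 31.68 F -14.7 5.4 -0.9
```

```bash
python3 - <<'E'
from h import *
y=24;c=0;py=(bot.sense()["tcp_pos"]-O)@a
while y<58:
    y+=1;h=bot.line_to(S(0,y,178),velocity=8,max_force=15)
    s=r(y,h);ny=(s["tcp_pos"]-O)@a
    c=c+1 if ny-py<.4 else 0; py=ny
    if h or c>=2 and s["force"]@a<-18 or s["force"]@a<-22:break
E
```

```text
25 False 7.33 y 18.95 gap 31.31 F -13.5 5.1 -2.2
26 False 7.6 y 19.94 gap 31.31 F -13.3 5.0 -1.3
27 False 7.88 y 20.97 gap 31.29 F -14.2 5.5 -1.8
28 False 8.15 y 21.93 gap 31.67 F -14.7 5.8 -2.0
29 False 8.43 y 22.94 gap 31.61 F -13.5 5.7 -2.5
30 False 8.7 y 23.95 gap 31.43 F -14.0 5.6 -1.4
31 False 8.97 y 24.97 gap 31.15 F -13.6 5.5 -1.2
32 False 9.25 y 26.05 gap 31.02 F -14.1 4.7 -2.1
33 False 9.53 y 27.09 gap 31.79 F -13.9 6.2 -1.0
34 False 9.8 y 29.31 gap 30.91 F -9.3 5.0 -0.5
35 False 10.07 y 30.39 gap 31.23 F -9.8 4.9 -0.5
36 False 10.35 y 31.14 gap 31.02 F -10.7 4.5 -0.2
37 False 10.62 y 31.57 gap 31.21 F -12.9 4.8 -0.5
38 False 10.9 y 32.27 gap 31.44 F -13.3 4.9 -1.4
39 False 11.18 y 32.45 gap 31.33 F -15.2 5.1 -1.7
40 False 11.45 y 32.6 gap 31.44 F -17.8 4.5 -2.7
41 False 11.72 y 32.68 gap 31.19 F -21.8 5.3 -3.4
```

Drag dropped at y≈29, where the button started to rise, and there's a hard stop at 32.7. I'll relieve the pull, gently test the backward play, then let go.

```bash
python3 - <<'E'
from h import *
py=None
for y in(36,33,30,28,27,26,25,24):
    bot.line_to(S(0,y,178),velocity=12);s=r(y)
    if s["force"]@a>18:break
bot.line_to(S(0,31.5,178),velocity=15);r()
bot.command_gripper(60);r()
bot.command_gripper(85);bot.line_to(S(0,31,290),velocity=150);r()
bot.move_ptp(S(0,262+33-10,330),[180,0,98.1]);r()
p,d=bot.snapshot("top");cv2.imwrite("pics/t2.png",p);np.save("t2.npy",d)
cv2.imwrite("pics/t2c.png",cv2.resize(p[130:230,280:400],None,fx=5,fy=5,interpolation=cv2.INTER_CUBIC))
p,d=bot.snapshot("side");cv2.imwrite("pics/s2.png",p)
E
```

```text
36 12.29 y 32.83 gap 31.37 F -6.0 4.9 1.2
33 12.69 y 32.91 gap 31.02 F 2.0 5.2 3.7
30 13.09 y 32.67 gap 31.2 F 9.1 4.7 5.1
28 13.41 y 31.86 gap 31.57 F 12.1 5.2 5.7
27 13.66 y 31.45 gap 31.32 F 13.2 4.6 6.4
26 13.91 y 31.35 gap 31.28 F 15.4 6.6 6.8
25 14.16 y 31.25 gap 31.2 F 17.9 5.3 7.7
24 14.41 y 31.09 gap 31.53 F 19.8 5.6 7.9
15.06 y 30.91 gap 31.44 F -2.2 5.2 2.6
15.45 y 31.74 gap 60.17 F 1.2 0.3 0.3
16.73 y 31.27 gap 85.19 F -0.0 0.0 0.7
17.73 y 284.09 gap 85.31 F -0.4 0.3 -0.1
```

View pics/t2c.png

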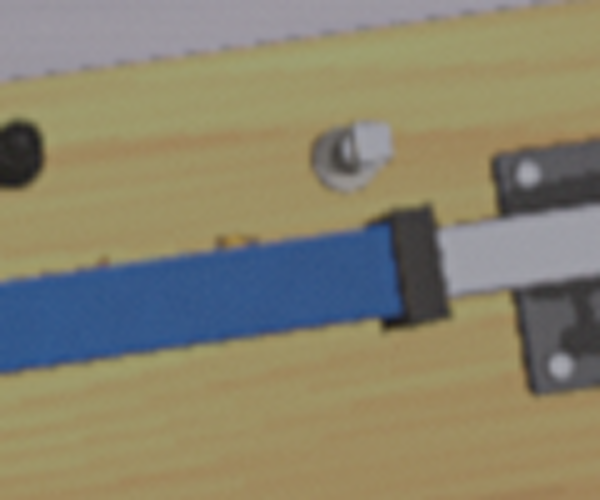

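View pics/s2.png

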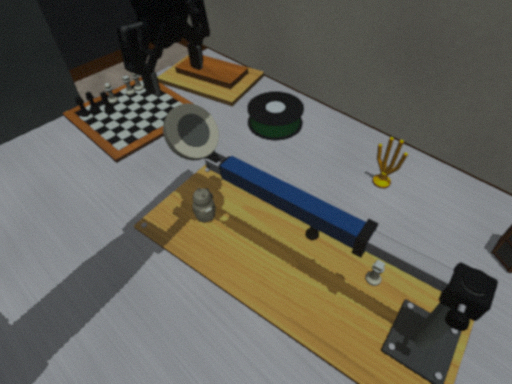

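The top crop shows the brass button proud at crop pixel (235,240), the same spot as before, with the collar moved left. The backward play stopped after 1.7 mm, so the tube is locked both ways. The side view shows the lamp head still folded up at (192,132), and the owl and chess pieces haven't moved. Next I'll fold the head with closed fingers.

```bash
python3 - <<'E'
from h import *
Y=230+55
bot.command_gripper(0)
print(bot.line_to(S(0,Y,222),velocity=70,max_force=25));s=r();print(s["tcp_pos"])
h=False;z=222
while z>190 and not h:
    z-=2;h=bot.line_to(S(0,Y,z),velocity=15,max_force=14);s=r(z,h,s["tcp_pos"][2].round(1))
    if s["force"][2]>17:break
E
```

```text
False
20.29 y 284.89 gap 0.04 F 1.3 1.5 3.5
[517.17621704 186.37941772 221.92657857]
220 False 221.9 20.57 y 285.01 gap 0.02 F 1.1 0.3 3.4
218 False 219.9 20.86 y 284.95 gap 0.09 F 2.0 0.1 3.5
216 False 217.8 21.14 y 284.91 gap -0.23 F 2.3 0.5 2.5
214 False 215.7 21.43 y 284.87 gap 0.05 F 2.1 0.7 2.4
212 False 213.7 21.71 y 284.89 gap 0.14 F 1.7 0.6 2.6
210 False 211.7 21.99 y 284.88 gap 0.43 F 2.6 -0.0 2.8
208 False 209.7 22.27 y 285.09 gap 0.09 F 3.3 -0.4 2.1
206 False 207.9 22.56 y 285.13 gap 0.24 F 2.0 -4.1 10.5
204 False 207.7 22.84 y 285.12 gap 0.1 F 2.7 -7.4 17.1
```

```bash
python3 - <<'E'
from h import *
bot.line_to(S(0,285,330),velocity=150)
bot.move_ptp([250,-480,330],[180,0,30]);r()
for n in("top","side"):
    p,d=bot.snapshot(n);cv2.imwrite(f"pics/{n}3.png",p);P=cloud(n,d)
    q=(P-O);y=q@a;x=q@w;m=(d>0)&(abs(x)<40)&(abs(y-294)<40)&(P[...,2]>190)
    k=np.linalg.lstsq(np.c_[x[m],y[m]-294,np.ones(m.sum())],P[m][:,2],rcond=None)[0];print(n,m.sum(),"slopes,z",k.round(3))
E
```

```text
26.38 y -337.02 gap 0.33 F 0.1 0.7 -0.6
top 1987 slopes,z [ 2.00000e-03 -1.00000e-03  2.07904e+02]
side 1228 slopes,z [2.50000e-02 2.20000e-02 2.08062e+02]
```

View pics/top3.png

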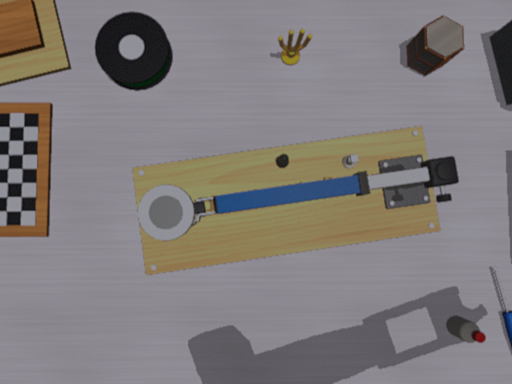

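View pics/side3.png

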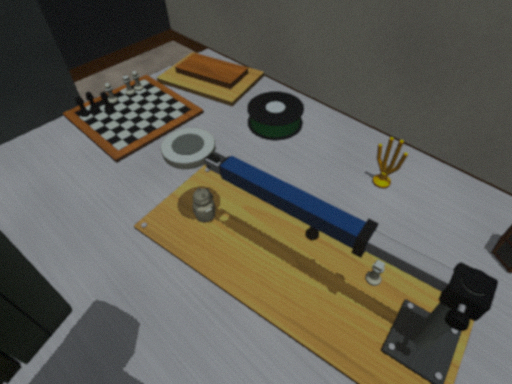

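The top view shows the lamp head level at (166,212): its slope is about 0 and its back sits at 208 mm. The owl at (204,205) in the side view and the chess pieces at (282,160) and (350,161) in the top view haven't moved. The robot is clear of everything, so I'm handing in.

```bash
python3 -c "
from station import bot
print(bot.close_job())"
```

```text
the job is handed in; nothing more can be done
None
```

The tube is drawn out about 32 mm and locked in its next hole with the button sprung out, the lamp head is folded flat onto its stop facing straight down, the owl and chess pieces are where they stood, the robot is touching nothing, and the job was handed in after about 26 s.

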